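# Roll the weight caddy into its docking bay and seat it on the buffer

## Task

Push the small wheeled caddy with the two weights forward so that its rear swivel castors swing round and trail straight behind, then steer it between the yellow rails and over the low steel sill. Press its nose gently but firmly against the sprung buffer, with about 10 newtons for about a second and never more than 15, then let go and leave it parked behind the sill. Keep it rolling on its wheels the whole way, with both weights standing on it, and leave the things around it where they are.

Things in the scene. Friction and masses are not known exactly. Their poses are not given: they have to be found in the camera images.
- caddy: Blue castored caddy, 130x96 mm, about 0.7 kg empty. Origin at worktop level under its middle; +x forward (nose), z up. Black nose 80 mm wide, face at x = +65, z 25 to 49 mm. Deck top z = 38, rim to 46 mm. Fixed front wheels, radius 12; rear swivel castors, wheel radius 10, swivel axes at x = -35, y = +-32, trail 11 mm. Rolls with under 1 N; the front wheels skid sideways if forced.
- push_bar (a point): Middle of the push bar, at caddy x = -65, y = 0, z = 105 mm; axes as the caddy's. Level round bar along the caddy's y: rubber grip 56 mm long, 12.4 mm diameter, between two 10 mm posts at y = +-40 mm. Free all round: can be pinched from above with the fingers closing along the caddy's x, or pushed from behind.
- front_axle (a point): Middle of the caddy's fixed front axle, at caddy x = +45, y = 0, z = 12 mm; axes as the caddy's. The nose face is 20 mm ahead of it, the push bar 110 mm behind it.
- castor_left (a joint): Swivel angle (rad) of the left rear castor: 0 = its wheel trails straight behind its swivel axis (caddy pushed forward); positive anticlockwise from above.
- castor_right (a joint): Swivel angle (rad) of the right rear castor, same meaning.
- dock: Docking bay fixed to the worktop. Origin on the worktop under the middle of the sill; +x the way in, z up. Yellow rails 46 mm high, inner faces at y = +-53 mm (5 mm free each side of the deck), from x = -20 to +82 mm, flared outward before that to x = -52, where the mouth is 136 mm wide inside, 160 outside. Grey rear plate at x = +72 to +81 mm, 60 mm high.
- sill (a point): Top of the sill's middle, at the dock's origin, 2.5 mm up; axes as the dock's. A round steel bar across the bay, 2.5 mm high, 10 mm wide; pushing the front wheels over it takes about 3 to 8 N. The front wheels are down on the worktop behind it once the front axle is 10 mm past it (dock x = +10 mm).
- buffer: Sprung buffer on the rear plate. Origin on its axis at dock x = +32, y = 0, z = +37 mm, axes as the dock's; base fixed 34 mm behind. Black 30 mm round cap facing the sill. Its stem is screwed out differently each time: the free cap face lies 0 to 20 mm behind (+x of) this origin, not measured, to be felt; the nose first touches with the front axle at dock x = +12 to +32 mm. Spring 5 N/mm, travel 5 mm, damping 0.15 N per mm/s.
- load_big_mid (a point): Centre (half-way up) of the larger grey weight, 27 mm diameter, 62 mm tall, 0.22 kg, standing loose on the caddy's deck at caddy x = +22, y = +19 mm.
- load_small_mid (a point): Centre (half-way up) of the smaller grey weight, 25 mm diameter, 58 mm tall, 0.18 kg, standing loose on the caddy's deck at caddy x = +22, y = -19 mm.
- oil: White dropper bottle with red cap, 46 mm wide, 119 mm tall, bystander; origin at its foot.
- brass_adaptor: Brass hexagon fitting, 27x31x40 mm, bystander; origin at its foot.
- gauge_near: Round dial pressure gauge lying on its back, 109x75x40 mm, bystander; origin at its underside.
- ring: Steel ring gauge, 54 mm wide, 18 mm high, bystander; origin at its underside.

How it is judged:
On the way, in this order (a step that is already met when the one before it is completed fails the run):
1. both rear castors trail straight behind (within 0.35 rad) (value of joint castor_left between -0.35 and 0.35 rad and value of joint castor_right between -0.35 and 0.35 rad), for 0.2 s.
2. the caddy's nose presses on the buffer with more than 6 N for 0.4 s (contact force between caddy and buffer above 6 N), for 0.4 s.
At the end, for the whole second after the job is handed in: The caddy is released and at rest in the bay: front axle at least 6 mm past the sill and within 9 mm of the bay's middle line, heading within 0.12 rad of the bay's, all wheels on the worktop, and both weights standing upright on the deck (x of front_axle in the frame of dock above 0.006 m and y of front_axle in the frame of dock between -0.009 and 0.009 m and angle between the x axis of caddy and the x axis of dock, either way round below 0.12 rad and height (world z) of front_axle below 0.016 m and height (world z) of push_bar below 0.11 m and linear speed of caddy below 0.02 m/s and angle between each of load_big_mid, load_small_mid's own z axis and vertical below 0.2 rad and z of each of load_big_mid, load_small_mid in the frame of caddy above 0.055 m and horizontal distance between each of load_big_mid, load_small_mid and caddy below 0.075 m); the robot touches nothing.
It fails at once if the caddy is pressed on the buffer with more than 15 N (contact force between caddy and buffer above 15 N).
It fails at once if the caddy is lifted off its wheels or tipped (a wheel more than about 12 mm up) (height (world z) of push_bar above 0.119 m or height (world z) of front_axle above 0.024 m or angle between caddy's own z axis and vertical above 0.2 rad).
It fails at once if a bystander is moved by more than 20 mm (distance of any of oil, brass_adaptor, gauge_near, ring from where it was at the start of the episode above 0.02 m).
It also fails if it takes over 72 s, if anything falls off the work surface, if the arm or the gripper's body presses on something with over 40 N, if the wrist force passes 120 N, or if a joint passes its speed limit or range.

## Robot

A 6-joint arm with a two-finger parallel gripper is mounted at the origin on a cart in front of the work surface, level with it; the furniture and walls round the work are solid. World frame = base frame: x ahead of the robot, y to its left, z up, the work surface at z = 0. Lengths are in m, angles in rad, forces in N, time in s.
With the tool pointing down it reaches from about 0.4 to 0.925 m from the base axis. Payload 3.4 kg.
Tool frame: the origin (TCP) lies between the finger pads; the fingertips stand 17 mm ahead of it and the grasp point (between the pads) lies 2 mm behind it (manip.tip_reach is the distance from the TCP to the fingertips, in m); z points along the fingers, y is the direction in which the jaws open and shut (so a half turn about z gives the same grasp; the last joint's range is limited). The gripper opens to 85 mm and grips with 20 to 120 N. Pads are 22 mm wide; open, the fingers measure 114 mm over their backs; the gripper's body (76 mm by 85 mm) begins 54 mm behind the grasp point. The pads swing forward as they close: fully open they stand 13 mm farther back than shut.
Start: joints at [-1.3, 0.307, 1.506, -0, 1.328, -0.073], TCP at [0.194, -0.541, 0.212] pointing down, gripper open.
Joint ranges: [-3.12, 3.12], [-1.05, 2.28], [0.14, 2.33], [-1.42, 4.57], [0.1, 2.73], [-2.68, 2.68]. Speed limits (rad/s): [2.57, 2.57, 3.14, 3.14, 3.14, 3.14].

## Interface

Orientations are given as a unit quaternion [w, x, y, z].
In Python, from cell import manip, set_gripper, kinematics, eyes gives the robot as it stands. The module is installed in compiled form; this text tells all that it offers. Calls block until the motion is done:
- manip.move_pose(position, orientation): joint-space move of the TCP to a pose.
- manip.move_l(position, orientation=None, max_speed=0.15): straight line of the TCP; orientation=None keeps the orientation; max_speed is the mean speed in m/s.
- manip.movej(angles): joint-space move.
- set_gripper(opening, squeeze=None): finger opening in m; squeeze is the grip in N (None keeps the last); returns when the fingers have stopped.
- manip.dwell(seconds).
- kinematics.solve_ik(position, orientation): joint angles nearest the present ones, or None.
- manip.read_state(): the state.
- eyes.read_camera(name): name is "scene" or "top" or "wrist"; returns a dict with "img" (420x560x3 uint8, blue, green, red), "fx", "fy", "cx", "cy" (pixels), "world_from_camera" (4x4, takes a point from camera to world coordinates); the wrist camera has in their place "mount" (4x4, takes a point from camera to tool coordinates, whose origin is the TCP and whose axes are the flange's). Camera axes: x right, y down, z forward; pixel columns grow to the right and rows downward; lengths in m; the calibration is good to about 2 mm. A picture is of the moment at which its call begins: read the wrist's pose just before it. There is no depth.
A pose or a line that the arm cannot do raises manip.Unreachable and nothing moves.
- manip.finish_job(): hands the job in, once; it reports no verdict.
The state is a dict: "time_s": time; "qpos": joint angles; "qvel": joint speeds; "joint_torque": joint torques, N m; "tool_pos": TCP position; "ee_rot": TCP orientation; "contact_force": force on the tool from outside, world axes, zero at the start; "moment": the same for the moment, N m; "width": finger opening in m.
Only numpy, scipy, OpenCV 4.12 (cv2) and the standard library are available. Lean on these libraries where they do the work, as an engineer would, in place of code of your own. Each camera call takes 0.05 s, during which the arm holds its last target.

## Working session

There is one attempt and no reset: what is moved stays moved. The work goes in short steps, each a Python script; the robot and the scene stay as the last script left them, time stands still between calls to the robot, and variables do not carry over. Pictures are saved under pics/ and viewed, and the job is handed in when it is done.

```bash
mkdir -p pics; ls; python3 - <<'E'
from cell import manip, set_gripper, kinematics, eyes
import cv2, numpy as np
s=manip.read_state(); print({k:np.round(v,3) for k,v in s.items()})
for n in ["scene","top","wrist"]:
    c=eyes.read_camera(n); cv2.imwrite(f"pics/{n}0.png",c["img"])
    print(n,c["fx"],c["fy"],c["cx"],c["cy"]); print(np.round(c.get("world_from_camera",c.get("mount")),3))
E
```

```text
pics
{'time_s': np.float64(0.0), 'qpos': array([-1.3  ,  0.308,  1.508, -0.   ,  1.328, -0.073]), 'qvel': array([-0.   ,  0.   ,  0.   ,  0.001,  0.001, -0.001]), 'joint_torque': array([-1.0000e-03, -4.5756e+01, -2.5192e+01, -0.0000e+00,  1.3000e-02,
        0.0000e+00]), 'tool_pos': array([ 0.194, -0.541,  0.211]), 'ee_rot': array([-0.001,  0.985,  0.171, -0.   ]), 'contact_force': array([-0.462, -0.981, -1.04 ]), 'moment': array([0.015, 0.033, 0.008]), 'width': np.float64(0.085)}
scene 431.4307659284691 431.4307659284691 277.02027446250656 206.66471844112593
[[-0.708 -0.443  0.55  -0.008]
 [-0.706  0.449 -0.548  0.565]
 [-0.004 -0.776 -0.631  0.758]
 [ 0.     0.     0.     1.   ]]
top 451.9150478434078 451.9150478434078 276.95241635001537 214.03765273119083
[[-0.007 -0.985  0.171  0.383]
 [-1.     0.005 -0.01   0.007]
 [ 0.009 -0.171 -0.985  1.218]
 [ 0.     0.     0.     1.   ]]
wrist 320.7574339844104 320.7574339844104 280.4028664222108 210.49116807239733
[[ 0.    -0.96  -0.28   0.071]
 [ 1.     0.     0.    -0.   ]
 [ 0.    -0.28   0.96  -0.162]
 [ 0.     0.     0.     1.   ]]
```

View pics/scene0.png

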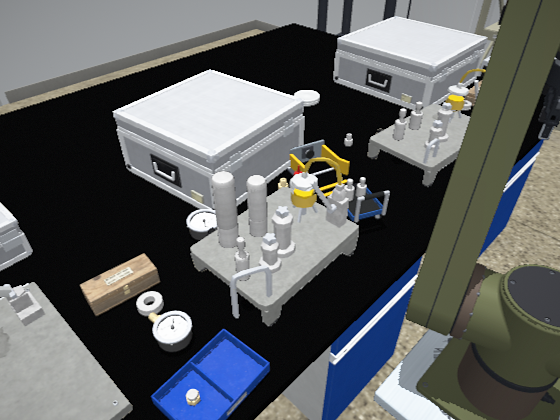

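View pics/top0.png

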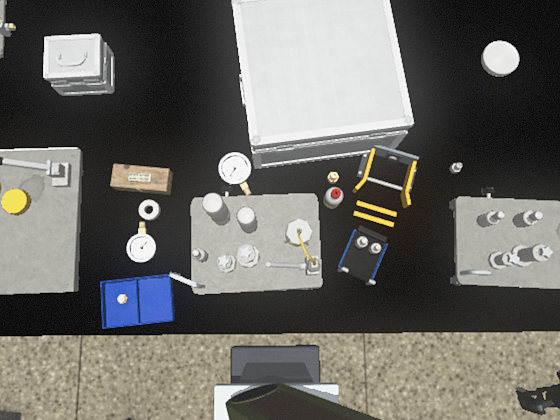

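The top view shows the caddy at about (363,255) with its nose up, and the dock at about (388,180). The oil bottle is at (334,196) and the brass fitting at (334,177). I'll zoom in next.

```bash
python3 - <<'E'
import cv2
i=cv2.imread("pics/top0.png")[135:295,305:475]
cv2.imwrite("pics/topz.png",cv2.resize(i,None,fx=3.7,fy=3.7,interpolation=cv2.INTER_CUBIC))
i=cv2.imread("pics/scene0.png")[120:260,260:420]
cv2.imwrite("pics/scz.png",cv2.resize(i,None,fx=4,fy=4,interpolation=cv2.INTER_CUBIC))
E
```

```text
(no output)
```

View pics/topz.png

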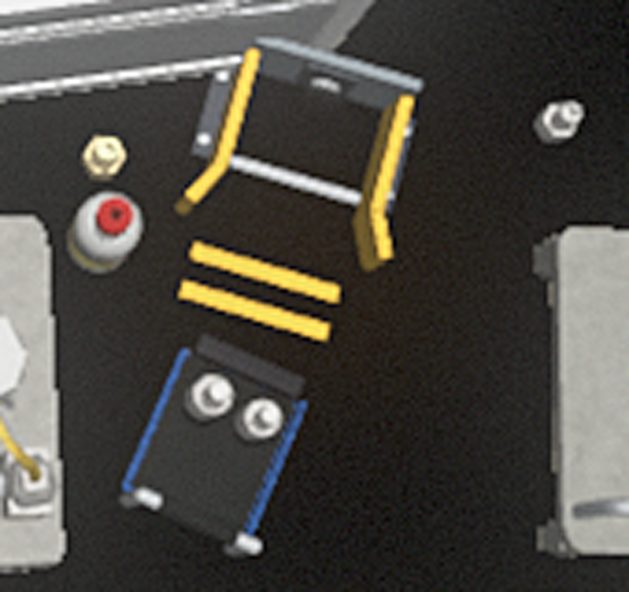

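View pics/scz.png

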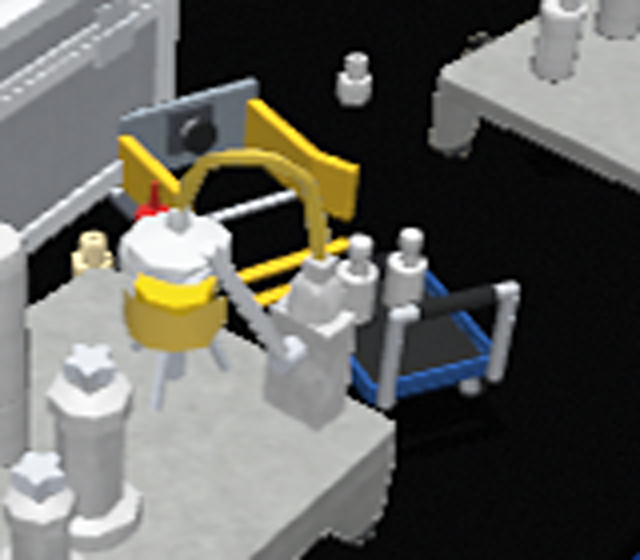

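View pics/wrist0.png

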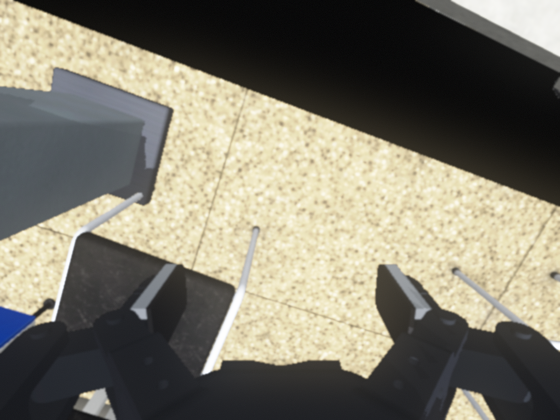

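Top view, zoomed: rail top ends at about (252,50), (228,158), (408,98) and (378,205). The sill runs from (230,162) to (362,200), and the push-bar posts are at (148,497) and (243,545). I'll cast rays onto planes at the right heights.

```bash
cat > h.py <<'E'
import numpy as np, cv2
def ray(c,T,uv,z):
    d=T[:3,:3]@np.array([(uv[0]-c["cx"])/c["fx"],(uv[1]-c["cy"])/c["fy"],1]); o=T[:3,3]
    return (o+d*(z-o[2])/d[2])
def wristT(s,c):
    from scipy.spatial.transform import Rotation as R
    q=s["ee_rot"]; T=np.eye(4); T[:3,:3]=R.from_quat([q[1],q[2],q[3],q[0]]).as_matrix(); T[:3,3]=s["tool_pos"]
    return T@c["mount"]
E
python3 - <<'E'
from h import *
from cell import eyes
c=eyes.read_camera("top");T=c["world_from_camera"]
for n,u,v,z in [("railL_far",252,52,.046),("railL_knee",228,158,.046),("railL_mouth",183,208,.046),("railR_far",408,98,.046),("railR_knee",378,205,.046),("railR_mouth",388,258,.046),
 ("sillL",231,162,.0025),("sillR",362,200,.0025),("plateL",258,40,.06),("plateR",422,86,.06),
 ("postL",148,497,.108),("postR",243,545,.108),("wL",212,395,.09),("wR",263,417,.09),("noseL",203,337,.049),("noseR",304,381,.049),("rimL",184,352,.046),("rimR",305,404,.046),("rimLr",126,490,.046),("rimRr",250,540,.046),
 ("oil",115,215,.115),("brass",105,152,.04),("st1",192,250,0),("st1r",340,293,0)]:
    print(n,np.round(ray(c,T,(305+(u+.5)/3.7-.5,135+(v+.5)/3.7-.5),z)*1e3,0)[:2])
E
```

```text
railL_far [ 764. -265.]
railL_knee [ 684. -244.]
railL_mouth [ 647. -210.]
railR_far [ 729. -377.]
railR_knee [ 649. -351.]
railR_mouth [ 610. -356.]
sillL [ 692. -256.]
sillR [ 663. -352.]
plateL [ 768. -266.]
plateR [ 733. -383.]
postL [ 438. -169.]
postR [ 406. -230.]
wL [ 507. -217.]
wR [ 492. -251.]
noseL [ 553. -220.]
noseR [ 522. -291.]
rimL [ 543. -207.]
rimR [ 506. -291.]
rimLr [ 446. -163.]
rimRr [ 411. -248.]
oil [ 627. -151.]
brass [ 691. -156.]
st1 [ 626. -224.]
st1r [ 593. -333.]
```

```bash
python3 - <<'E'
from h import *
from cell import eyes
A=eyes.read_camera("top");B=eyes.read_camera("scene")
def pm(c):
    W=np.linalg.inv(c["world_from_camera"]); return np.array([[c["fx"],0,c["cx"]],[0,c["fy"],c["cy"]],[0,0,1]])@W[:3]
for n,a,b in [("blocktop",(313.5,264),(340,186)),("tank top",(299.5,228),(304,175)),("postL",(345.5,270),(361,198)),("postR",(371,283),(386.5,192)),("big",(362.5,241),(350,179)),("small",(376,246.5),(362.5,178))]:
    X=cv2.triangulatePoints(pm(A),pm(B),np.array(a,float),np.array(b,float))[:,0];X=X[:3]/X[3]
    r=[np.linalg.norm((lambda p:p[:2]/p[2])(pm(c)@np.append(X,1))-uv) for c,uv in((A,a),(B,b))]
    print(n,np.round(X*1e3),np.round(r,1))
E
```

```text
blocktop [446. -86. 183.] [0.2 0.2]
tank top [528. -55. 188.] [0.4 0.4]
postL [ 437. -170.  107.] [0.5 0.5]
postR [ 404. -231.  110.] [0.4 0.4]
big [ 507. -215.  106.] [0. 0.]
small [ 493. -251.   98.] [0.4 0.4]
```

```bash
cat >> h.py <<'E'
def quat(th):  # tool down, tool x along caddy +y (heading th)
    a=th+np.pi/2
    return [0,float(np.cos(a/2)),float(np.sin(a/2)),0]
E
python3 - <<'E'
from h import *
from cell import manip,kinematics,eyes
q=quat(np.radians(-24.3))
j=kinematics.solve_ik([.43,-.206,.27],q); print(np.round(j,2))
print(np.round(kinematics.solve_ik([.591,-.278,.103],quat(np.radians(-16.5))),2))
manip.move_pose([.43,-.206,.27],q)
s=manip.read_state(); c=eyes.read_camera("wrist"); cv2.imwrite("pics/wrist1.png",c["img"]); print(s["time_s"],s["tool_pos"],s["ee_rot"],q)
np.savez("w1.npz",T=wristT(s,c))
c=eyes.read_camera("top"); cv2.imwrite("pics/top1.png",c["img"])
E
```

```text
[-0.54  0.13  1.6  -0.    1.41 -0.11]
[-0.5   0.5   1.47 -0.    1.16 -0.22]
1.8333 [ 0.42984811 -0.20682819  0.26986209] [ 1.29907508e-04  8.40395614e-01  5.41973370e-01 -2.48147769e-04] [0, 0.8400935538989419, 0.5424415366631187, 0]
```

View pics/wrist1.png

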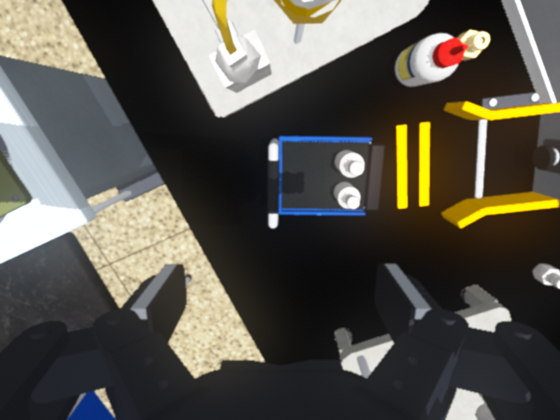

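The wrist view shows the caddy's blue rims at rows 138 and 212, columns 280 to 370. The push bar is at column 273, the sill at column 481 and the rails at rows 110 and 205. I'll measure them by colour.

```bash
python3 - <<'E'
import cv2
i=cv2.imread("pics/wrist1.png")[85:240,250:400]
cv2.imwrite("pics/wz1.png",cv2.resize(i,None,fx=3.8,fy=3.8,interpolation=cv2.INTER_CUBIC))
i=cv2.imread("pics/wrist1.png")[85:240,390:560]
cv2.imwrite("pics/wz2.png",cv2.resize(i,None,fx=3.8,fy=3.8,interpolation=cv2.INTER_CUBIC))
E
```

```text
(no output)
```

View pics/wz1.png

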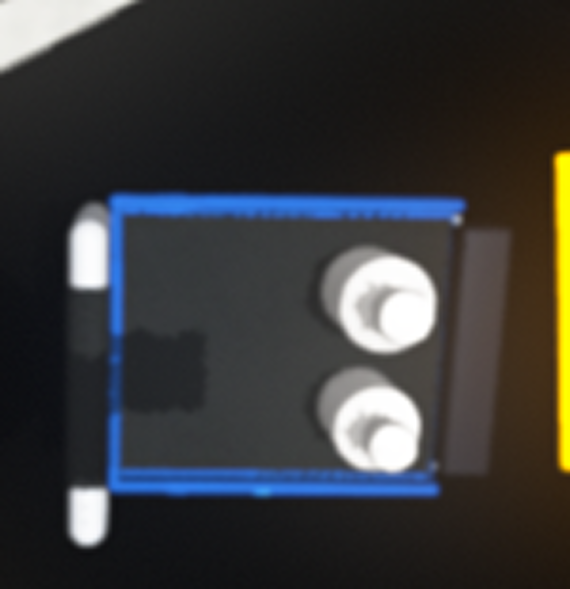

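View pics/wz2.png

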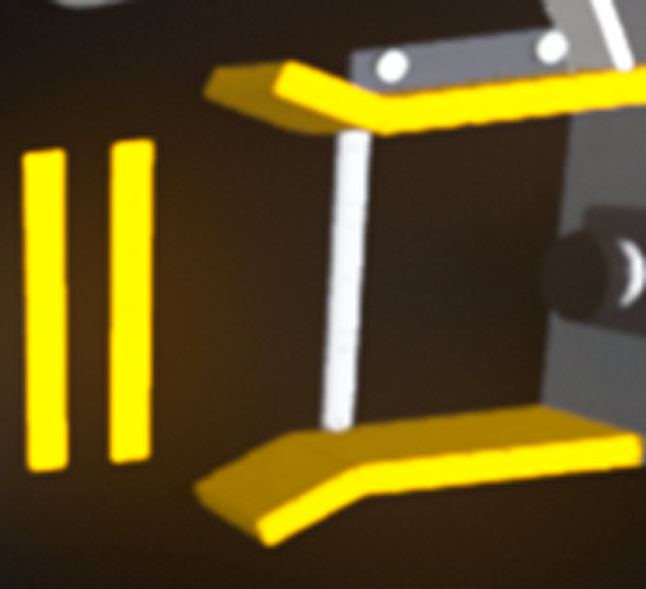

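```bash
python3 - <<'E'
from h import *
from cell import eyes
c=eyes.read_camera("wrist");T=np.load("w1.npz")["T"]
def f(u,v,z,o): return ray(c,T,(o+(u+.5)/3.8-.5,85+(v+.5)/3.8-.5),z)[:2]*1e3
P={}
for n,u,v,z,o in [("barL",88,216,.105,250),("barR",88,547,.105,250),("rimLr",110,195,.046,250),("rimLf",462,203,.046,250),("rimRr",110,493,.046,250),("rimRf",437,493,.046,250),("noseL",511,230,.049,250),("noseR",488,473,.049,250),
 ("sillL",353,130,.0025,390),("sillR",338,430,.0025,390),("RLk",383,133,.046,390),("RLf",640,105,.046,390),("RRk",357,467,.046,390),("RRf",640,436,.046,390),("RLm",277,93,.046,390),("RRm",257,533,.046,390)]:
    P[n]=f(u,v,z,o); print(n,np.round(P[n],1))
def ang(a,b): d=P[b]-P[a]; return round(np.degrees(np.arctan2(d[1],d[0])),1),round(np.linalg.norm(d),1)
for a,b in [("barR","barL"),("rimLr","rimLf"),("rimRr","rimRf"),("noseR","noseL"),("sillR","sillL"),("RLk","RLf"),("RRk","RRf"),("RRk","RLk"),("RRm","RLm")]: print(a,b,ang(a,b))
for a,b in [("barR","barL"),("noseR","noseL"),("sillR","sillL"),("RRk","RLk")]: print(a,b,(P[a]+P[b])/2)
E
```

```text
barL [ 442.2 -160.4]
barR [ 403.7 -244.1]
rimLr [ 448.  -160.7]
rimLf [ 546.2 -207.8]
rimRr [ 408.2 -248.3]
rimRf [ 506.8 -292.9]
noseL [ 556.5 -221.2]
noseR [ 524.  -292.2]
sillL [ 694.7 -251.5]
sillR [ 663.5 -352.1]
RLk [ 678.9 -245. ]
RLf [ 751.8 -269. ]
RRk [ 645.3 -345.7]
RRf [ 732.  -373.4]
RLm [ 652.6 -220.3]
RRm [ 609.1 -354.5]
barR barL (np.float64(65.3), np.float64(92.1))
rimLr rimLf (np.float64(-25.6), np.float64(108.9))
rimRr rimRf (np.float64(-24.3), np.float64(108.2))
noseR noseL (np.float64(65.3), np.float64(78.1))
sillR sillL (np.float64(72.8), np.float64(105.4))
RLk RLf (np.float64(-18.2), np.float64(76.7))
RRk RRf (np.float64(-17.7), np.float64(91.1))
RRk RLk (np.float64(71.5), np.float64(106.2))
RRm RLm (np.float64(72.0), np.float64(141.0))
barR barL [ 422.94112373 -202.2128511 ]
noseR noseL [ 540.25596743 -256.68430401]
sillR sillL [ 679.10634426 -301.80162909]
RRk RLk [ 662.09946514 -295.35115552]
```

```bash
python3 - <<'E'
from h import *
from cell import manip,kinematics,eyes,set_gripper
q=quat(np.radians(-24.8))
set_gripper(.045,40)
manip.move_l([.4229,-.2022,.20],q,.15)
manip.move_l([.4229,-.2022,.103],q,.08)
s=manip.read_state(); print(s["time_s"],s["contact_force"])
c=eyes.read_camera("wrist"); cv2.imwrite("pics/wrist2.png",c["img"])
set_gripper(.0,40)
s=manip.read_state(); print(s["time_s"],s["contact_force"],s["width"],s["tool_pos"])
s=manip.read_state(); c=eyes.read_camera("wrist"); cv2.imwrite("pics/wrist3.png",c["img"]);np.savez("w3.npz",T=wristT(s,c))
E
```

```text
4.4333 [-0.13718879  0.12415172  0.19813185]
4.9833 [ 0.08424951  0.03261485 -0.04210683] -0.0002968063053911657 [ 0.42290737 -0.20219664  0.10302924]
```

View pics/wrist3.png

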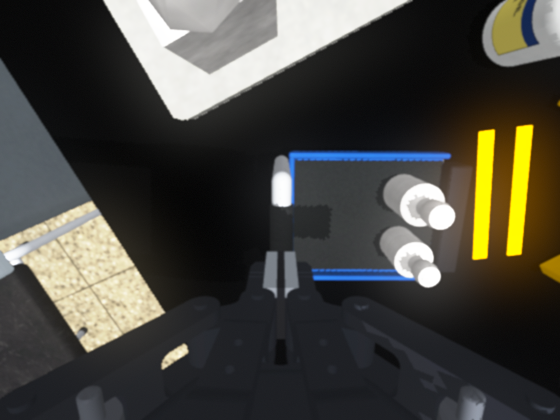

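```bash
python3 - <<'E'
import cv2,numpy as np
o=[]
for n in (2,3):
    i=cv2.imread(f"pics/wrist{n}.png")[130:330,200:360]
    o.append(cv2.resize(i,None,fx=2.4,fy=2.4,interpolation=cv2.INTER_CUBIC))
cv2.imwrite("pics/cmp.png",np.clip(np.hstack(o)*1.0*1.6,0,255).astype('uint8'))
E
```

```text
(no output)
```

View pics/cmp.png

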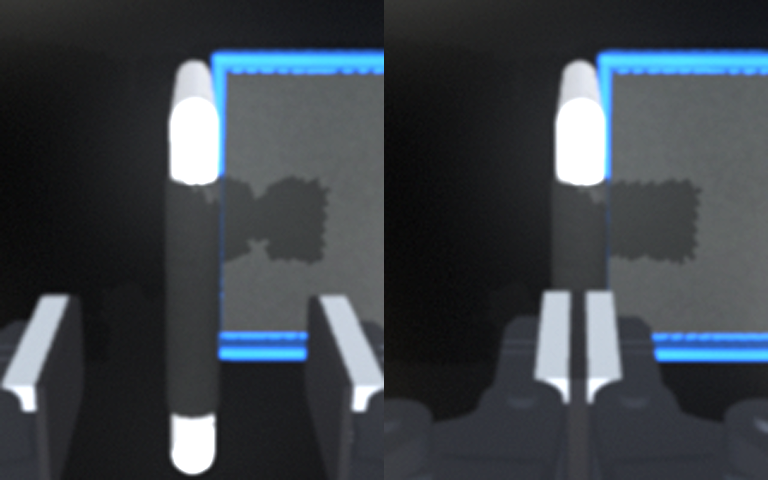

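The shut fingers lie over the bar and the reported width is 0, so they aren't pinching it. I'll check the geometry from outside.

```bash
python3 - <<'E'
from h import *
from cell import manip,eyes
s=manip.read_state(); print(manip.tip_reach,s["width"],s["time_s"],s["tool_pos"],s["ee_rot"])
c=eyes.read_camera("scene"); i=c["img"]; cv2.imwrite("pics/sc3.png",cv2.resize(i[100:250,290:450],None,fx=4,fy=4,interpolation=cv2.INTER_CUBIC))
W=np.linalg.inv(c["world_from_camera"]);
for z in (.103,.086,.16,.105):
    p=W@np.array([*s["tool_pos"][:2],z,1]); print(z,(np.array([c["fx"]*p[0]/p[2]+c["cx"],c["fy"]*p[1]/p[2]+c["cy"]])-[290,100])*4)
E
```

```text
0.017 0.00024420138757702504 5.0333 [ 0.42290791 -0.20218803  0.10301157] [6.61263370e-06 8.42448542e-01 5.38776813e-01 1.41660453e-05]
0.103 [334.3347165  383.79594946]
0.086 [330.60733852 405.29272358]
0.16 [347.3966297  308.46444321]
0.105 [334.77814971 381.23855289]
```

View pics/sc3.png

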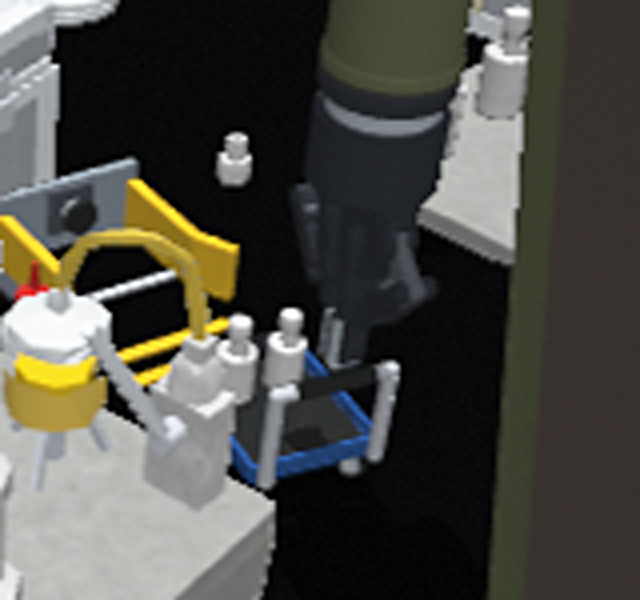

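The fingertips end just above the bar, at about z 0.12, so the tool is shorter than stated. I'll open and go lower. z = 0.083 is safe under either reading.

```bash
python3 - <<'E'
from h import *
from cell import manip,kinematics,eyes,set_gripper
q=quat(np.radians(-24.8))
set_gripper(.045,40)
manip.move_l([.4229,-.2022,.083],q,.08)
s=manip.read_state(); print(s["time_s"],s["contact_force"])
set_gripper(.0,40)
s=manip.read_state(); print(s["time_s"],s["contact_force"],s["width"],s["tool_pos"])
c=eyes.read_camera("wrist"); cv2.imwrite("pics/wrist4.png",c["img"])
c=eyes.read_camera("scene"); i=c["img"]; cv2.imwrite("pics/sc4.png",cv2.resize(i[150:250,320:420],None,fx=5,fy=5,interpolation=cv2.INTER_CUBIC))
E
```

```text
5.9833 [-0.63491622  0.13175097  0.7597992 ]
6.3833 [0.30230209 0.37664586 1.37339888] 0.010630472567233587 [ 0.42322006 -0.20240127  0.08344547]
```

View pics/wrist4.png

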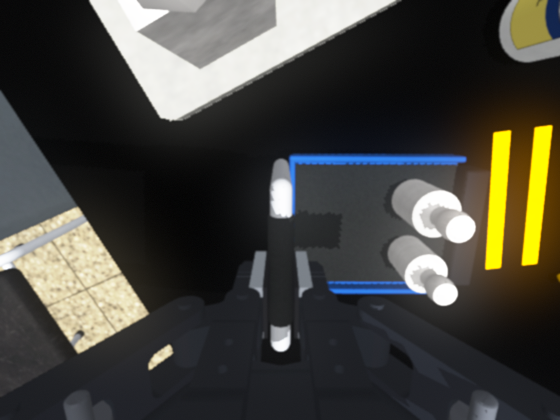

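View pics/sc4.png

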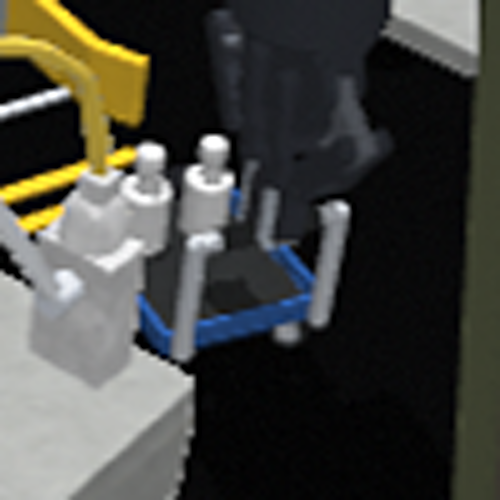

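```bash
python3 - <<'E'
from h import *
from cell import manip,kinematics,eyes,set_gripper
q=quat(np.radians(-24.8))
set_gripper(.045,40)
manip.move_l([.4229,-.2022,.074],q,.08)
s=manip.read_state(); print(s["time_s"],s["contact_force"])
set_gripper(.0,40)
manip.dwell(.1)
s=manip.read_state(); print(s["time_s"],s["contact_force"],s["width"],s["tool_pos"])
c=eyes.read_camera("wrist"); cv2.imwrite("pics/wrist5.png",c["img"])
c=eyes.read_camera("scene"); i=c["img"]; cv2.imwrite("pics/sc5.png",cv2.resize(i[150:250,320:420],None,fx=5,fy=5,interpolation=cv2.INTER_CUBIC))
E
```

```text
7.1667 [-0.86140941 -0.32127608  0.7543212 ]
7.6667 [ 0.44091803 -0.76444492  2.44207362] 0.010527819243114437 [ 0.42310811 -0.2023309   0.07423925]
```

View pics/wrist5.png

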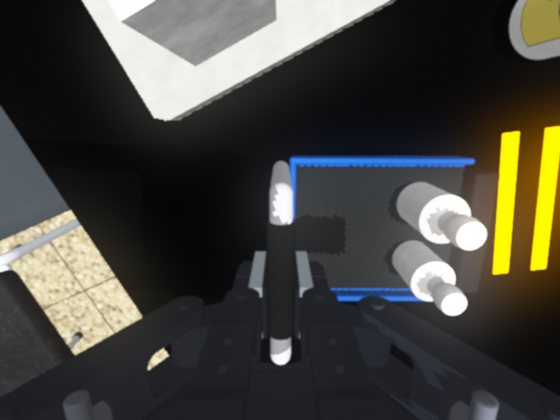

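View pics/sc5.png

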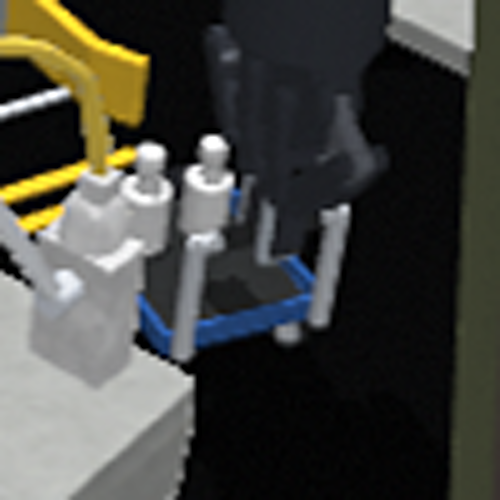

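The grip is now solid: the width is 10.5 mm, the same at two heights. Next I'll drive the first part on a smooth front-axle path.

```bash
cat >> h.py <<'E'
DO=np.array([.680,-.3017]); DTH=np.radians(-17.8)
def path(bar,th,L,do=None,dth=None):
    """list fn: s -> bar pose; cubic axle path in dock frame ending y=0,y'=0 after L"""
    do=DO if do is None else do; dth=DTH if dth is None else dth
    R=np.array([[np.cos(dth),-np.sin(dth)],[np.sin(dth),np.cos(dth)]])
    ax=bar+.11*np.array([np.cos(th),np.sin(th)]); a=R.T@(ax-do); m=np.tan(th-dth)
    def f(s):
        t=min(s/L,1)
        y=a[1]*(2*t**3-3*t**2+1)+m*L*(t**3-2*t**2+t)
        yp=(a[1]*(6*t*t-6*t)/L+m*(3*t*t-4*t+1)) if t<1 else 0
        h=np.arctan(yp); p=np.array([a[0]+s,y])-.11*np.array([np.cos(h),np.sin(h)])
        return do+R@p, h+dth, a[0]+s, y
    return f,a,m
E
python3 - <<'E'
from h import *
from cell import manip,eyes
f,a,m=path(np.array([.4231,-.2023]),np.radians(-24.8),.13); print(a,m)
for s in np.arange(.0125,.1001,.0125):
    p,h,x,y=f(s)
    manip.move_l([p[0],p[1],.074],quat(h),.05)
    st=manip.read_state(); print(round(st["time_s"],2),round(x*1e3),round(y*1e3,1),round(np.degrees(h),1),np.round(st["contact_force"],1),round(st["width"]*1e3,1))
manip.dwell(.2)
s=manip.read_state();c=eyes.read_camera("wrist"); cv2.imwrite("pics/wrist6.png",c["img"]); np.savez("w6.npz",T=wristT(s,c))
c=eyes.read_camera("top"); cv2.imwrite("pics/top6.png",cv2.resize(c["img"][135:295,305:475],None,fx=3.7,fy=3.7,interpolation=cv2.INTER_CUBIC))
E
```

```text
[-0.16580808  0.00270291] -0.1227845609029046
8.18 -153 1.4 -22.9 [ 1.6 -1.2  2.1] 10.4
8.59 -141 0.4 -21.3 [ 1.  -1.1  4.4] 10.6
9.0 -128 -0.2 -19.9 [ 1.3 -1.2  4.1] 10.8
9.4 -116 -0.5 -18.8 [0.9 0.  5.2] 10.7
9.8 -103 -0.6 -18.0 [ 0.8 -1.4  5.8] 11.0
10.2 -91 -0.6 -17.4 [ 1.  -0.   5.4] 10.5
10.6 -78 -0.5 -17.0 [ 1.5 -1.1  5. ] 10.9
11.0 -66 -0.3 -16.9 [ 0.4 -1.5  4.8] 10.8
```

View pics/wrist6.png

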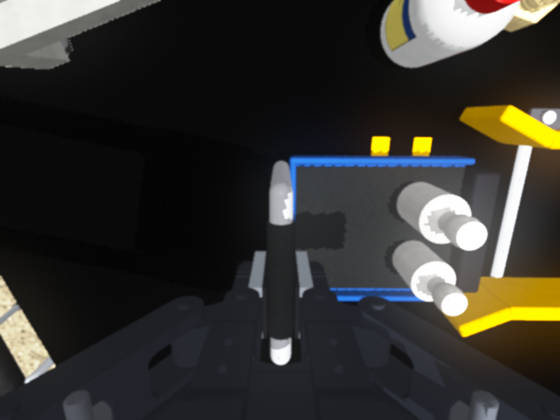

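View pics/top6.png

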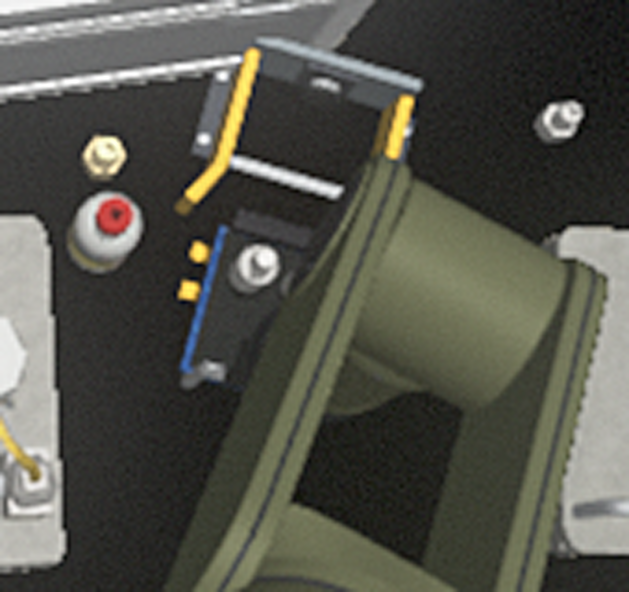

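The caddy followed well and the castors have had 100 mm to trail. In the wrist view the rims are at rows 160 and 295, the sill runs from (525,148) to (498,277), and the left knee is at (522,148). I'll measure the caddy against the dock.

```bash
python3 - <<'E'
import cv2
i=cv2.imread("pics/wrist6.png")[95:345,420:560]
cv2.imwrite("pics/wz6.png",cv2.resize(i,None,fx=2.4*1,fy=2.4,interpolation=cv2.INTER_CUBIC))
i=cv2.imread("pics/wrist6.png")[140:320,270:490]
cv2.imwrite("pics/wz6b.png",cv2.resize(i,None,fx=3,fy=3,interpolation=cv2.INTER_CUBIC))
E
```

```text
(no output)
```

View pics/wz6.png

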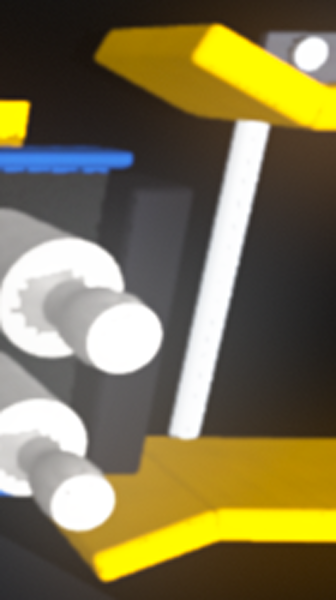

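View pics/wz6b.png

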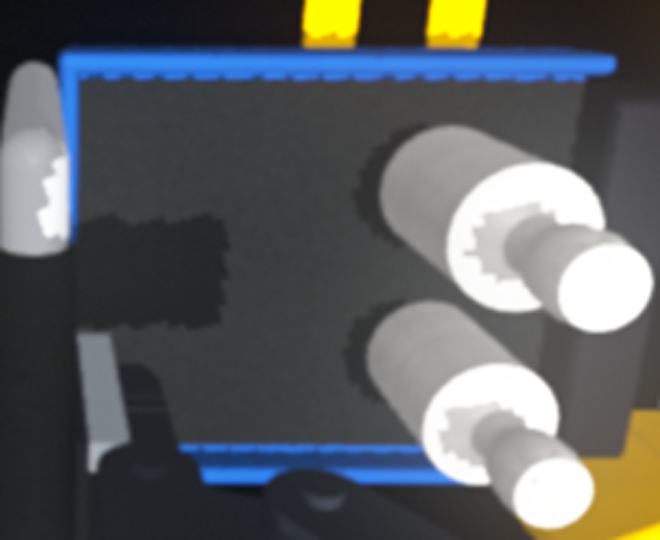

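```bash
python3 - <<'E'
from h import *
from cell import eyes,manip
c=eyes.read_camera("wrist");T=np.load("w6.npz")["T"]; st=manip.read_state(); print(st["tool_pos"],st["time_s"])
P={}
for n,u,v,z,o,k in [("noseL",192,188,.049,(420,95),2.4),("noseR",137,474,.049,(420,95),2.4),("sillL",253,121,.0025,(420,95),2.4),("sillR",186,438,.0025,(420,95),2.4),("RLk",312,127,.046,(420,95),2.4),("RRk",216,510,.046,(420,95),2.4),("RLm",208,28,.046,(420,95),2.4),("RRm",100,555,.046,(420,95),2.4),
 ("rimLr",62,50,.046,(270,140),3),("rimLf",612,54,.046,(270,140),3),("rimRr",200,485,.046,(270,140),3),("rimRf",430,486,.046,(270,140),3)]:
    P[n]=ray(c,T,(o[0]+(u+.5)/k-.5,o[1]+(v+.5)/k-.5),z)[:2]*1e3
def ang(a,b): d=P[b]-P[a]; return round(np.degrees(np.arctan2(d[1],d[0])),1),round(np.linalg.norm(d),1)
for a,b in [("noseR","noseL"),("rimLr","rimLf"),("rimRr","rimRf"),("sillR","sillL"),("RRk","RLk"),("RRm","RLm")]: print(a,b,ang(a,b),(P[a]+P[b])/2)
R=np.array([[np.cos(DTH),-np.sin(DTH)],[np.sin(DTH),np.cos(DTH)]])
for n in P: print(n,np.round(R.T@(P[n]-DO*1e3),1))
E
```

```text
[ 0.51214419 -0.24997863  0.07411957] 11.35
noseR noseL (np.float64(73.1), np.float64(78.8)) [ 635.28416198 -287.46089044]
rimLr rimLf (np.float64(-17.3), np.float64(108.0)) [ 583.30660636 -221.0354167 ]
rimRr rimRf (np.float64(-17.2), np.float64(51.6)) [ 558.64073075 -314.52943115]
sillR sillL (np.float64(73.0), np.float64(104.9)) [ 679.36608208 -301.71120838]
RRk RLk (np.float64(72.0), np.float64(106.5)) [ 661.64797287 -294.83910837]
RRm RLm (np.float64(72.1), np.float64(144.2)) [ 634.01646737 -282.17174444]
noseL [-47.6  39.3]
noseR [-46.3 -39.5]
sillL [-1.4 52.3]
sillR [  0.2 -52.7]
RLk [-19.4  54.2]
RRk [-19.8 -52.3]
RLm [-49.6  76.6]
RRm [-49.9 -67.6]
rimLr [-170.7   46.8]
rimLf [-62.7  47.7]
rimRr [-137.4  -49.6]
rimRf [-85.8 -49.1]
```

Nose centre y is about 0, the axle is at dock x = −67 mm (planned −66), and the heading is within about 0.5°. I'll continue over the sill.

```bash
python3 - <<'E'
from h import *
from cell import manip,eyes
f,a,m=path(np.array([.4231,-.2023]),np.radians(-24.8),.13)
d=np.array([np.cos(DTH),np.sin(DTH)]); n=np.array([-d[1],d[0]])
for x in [-.054,-.042,-.030,-.020,-.012,-.006,0,.005,.009]:
    p,h,xx,y=f(x-a[0])
    manip.move_l([p[0],p[1],.074],quat(h),.03)
    st=manip.read_state(); F=st["contact_force"]; print(round(st["time_s"],2),round(xx*1e3),round(np.degrees(h),1),"Fd",np.round(d@F[:2],1),"Fn",np.round(n@F[:2],1),np.round(F[2],1),round(st["width"]*1e3,1),np.round((st["tool_pos"][:2]-p)*1e3,1))
manip.dwell(.2)
F=manip.read_state()["contact_force"]; print(d@F[:2])
s=manip.read_state();c=eyes.read_camera("wrist"); cv2.imwrite("pics/wrist7.png",c["img"]); np.savez("w7.npz",T=wristT(s,c))
E
```

```text
11.89 -54 -17.1 Fd -0.1 Fn -1.5 7.1 10.6 [-0.4 -0. ]
12.44 -42 -17.5 Fd -0.6 Fn -0.7 6.5 10.7 [-0.4 -0. ]
12.99 -30 -17.8 Fd -0.1 Fn -0.2 6.6 10.9 [-0.4 -0. ]
13.47 -20 -17.8 Fd 0.4 Fn -1.5 6.2 11.0 [-0.4 -0. ]
13.89 -12 -17.8 Fd 0.3 Fn -1.4 5.9 10.8 [-0.4  0. ]
14.24 -6 -17.8 Fd -3.2 Fn -1.8 7.7 10.7 [-2.2  0.6]
14.59 0 -17.8 Fd -0.6 Fn -1.2 4.3 10.6 [-0.9  0.3]
14.91 5 -17.8 Fd 3.1 Fn -0.9 2.9 10.9 [ 1.1 -0.4]
15.19 9 -17.8 Fd 2.2 Fn -0.2 4.8 10.4 [ 0.5 -0.3]
1.432213336853463
```

View pics/wrist7.png

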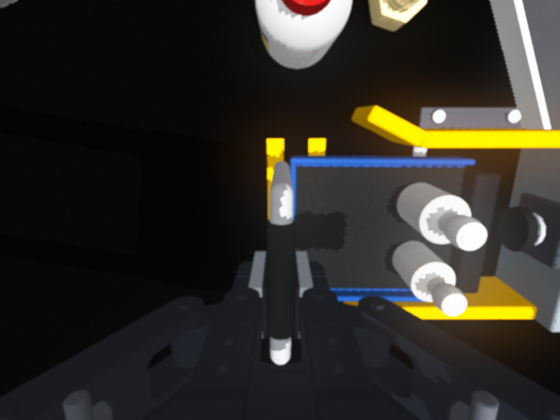

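The caddy is over the sill: the peak was about 3 N, and both weights are standing in the picture. Now I'll feel for the buffer in 1 mm steps.

```bash
cat > press.py <<'E'
from h import *
from cell import manip,eyes
f,a,m=path(np.array([.4231,-.2023]),np.radians(-24.8),.13)
d=np.array([np.cos(DTH),np.sin(DTH)]); n=np.array([-d[1],d[0]])
def go(x,v):
    p,h,xx,y=f(x-a[0]); manip.move_l([p[0],p[1],.074],quat(h),v); return p
def rd(): 
    F=[]
    for _ in range(3): F.append(manip.read_state()["contact_force"]); manip.dwell(.02)
    F=np.mean(F,0); return d@F[:2],n@F[:2],F[2]
E
python3 - <<'E'
from press import *
x=.009; b=None
while x<.047:
    x+=.001; p=go(x,.008); F=rd(); st=manip.read_state()
    xa=x+d@(st["tool_pos"][:2]-p)
    print(round(st["time_s"],2),"cmd",round(x*1e3,1),"act",round(xa*1e3,1),"F",np.round(F,1))
    if F[0]<-6.5 or st["time_s"]>40: break
E
```

```text
15.77 cmd 10.0 act 9.5 F [ 0.9 -0.7  5.7]
16.09 cmd 11.0 act 9.9 F [-0.2 -1.3  6.4]
16.42 cmd 12.0 act 10.7 F [-0.8 -0.8  7.2]
16.74 cmd 13.0 act 11.6 F [-0.9 -0.7  7.3]
17.07 cmd 14.0 act 12.6 F [-0.9 -2.   7.5]
17.39 cmd 15.0 act 13.6 F [-1.2 -1.6  6.9]
17.72 cmd 16.0 act 14.5 F [-1.5 -1.1  7.1]
18.04 cmd 17.0 act 15.5 F [-1.4 -1.6  7.1]
18.37 cmd 18.0 act 16.6 F [-0.9 -1.3  7.4]
18.69 cmd 19.0 act 17.6 F [-1.2 -1.   7.2]
19.02 cmd 20.0 act 18.5 F [-1.5 -1.2  7.9]
19.34 cmd 21.0 act 19.6 F [-1.  -1.4  7.7]
19.67 cmd 22.0 act 20.5 F [-1.2 -0.9  7.5]
19.99 cmd 23.0 act 21.6 F [-1.3 -1.4  7.8]
20.32 cmd 24.0 act 22.5 F [-1.2 -0.6  7.1]
20.64 cmd 25.0 act 23.6 F [-1.2 -0.8  7. ]
20.97 cmd 26.0 act 24.6 F [-1.2 -1.4  6.7]
21.29 cmd 27.0 act 25.5 F [-1.2 -1.2  7.5]
21.62 cmd 28.0 act 26.5 F [-0.9 -0.9  7. ]
21.94 cmd 29.0 act 27.5 F [-0.9 -1.1  7.1]
22.27 cmd 30.0 act 28.5 F [-1.3 -1.3  7.1]
22.59 cmd 31.0 act 29.6 F [-1.1 -1.3  6.9]
22.92 cmd 32.0 act 30.4 F [-1.6 -1.1  7.6]
23.24 cmd 33.0 act 30.8 F [-2.5 -1.1  8.9]
23.57 cmd 34.0 act 31.1 F [-4.2 -1.4  9.7]
23.89 cmd 35.0 act 31.3 F [-5.2 -1.7 10.6]
24.22 cmd 36.0 act 31.6 F [-7.  -1.3 11.5]
```

The buffer touches at axle x of about 30.4 mm, with rolling drag of about 1.2 N. I'll go to a reading of about −11 N, hold, then ease off.

```bash
python3 - <<'E'
from press import *
x=.036
while x<.0405:
    x+=.0005; p=go(x,.006); F=rd(); st=manip.read_state()
    xa=x+d@(st["tool_pos"][:2]-p)
    print(round(st["time_s"],2),"cmd",round(x*1e3,1),"act",round(xa*1e3,1),"F",np.round(F,1))
    if F[0]<-10.6: break
for _ in range(6):
    manip.dwell(.2); print(np.round(rd(),1))
for x2 in (x-.002,x-.004,x-.006,x-.0075):
    p=go(x2,.01); F=rd(); st=manip.read_state(); print("back",round((x2+d@(st["tool_pos"][:2]-p))*1e3,1),np.round(F,1))
print(manip.read_state()["time_s"],x)
s=manip.read_state();c=eyes.read_camera("wrist"); cv2.imwrite("pics/wrist8.png",c["img"])
E
```

```text
24.52 cmd 36.5 act 31.7 F [-7.1 -1.9 12.5]
24.82 cmd 37.0 act 31.8 F [-8.2 -1.8 12.6]
25.12 cmd 37.5 act 31.9 F [-9.  -1.3 13.1]
25.42 cmd 38.0 act 32.0 F [-9.8 -1.4 13.8]
25.72 cmd 38.5 act 32.2 F [-10.3  -2.   13.8]
26.02 cmd 39.0 act 32.4 F [-11.5  -2.1  14.9]
[-11.6  -2.1  14.5]
[-11.   -1.4  14.6]
[-10.7  -1.9  14.9]
[-10.3  -1.8  14.6]
[-11.1  -2.3  15.3]
[-11.1  -2.1  14.5]
back 32.0 [-7.9 -1.5 12.4]
back 31.4 [-4.8 -1.5 10.6]
back 30.9 [-1.8 -0.8  7.9]
back 30.5 [ 0.4 -1.   6.1]
29.0667 0.039
```

View pics/wrist8.png

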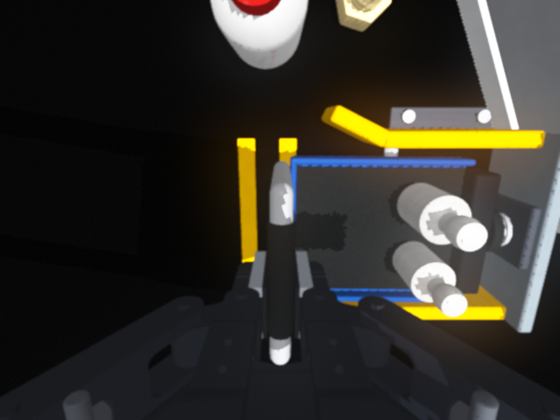

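The press held about 10 N for 1.6 s. Next I'll back off 2 mm, release and retreat upward.

```bash
python3 - <<'E'
from press import *
from cell import set_gripper
go(.0295,.01); print(np.round(rd(),1))
set_gripper(.045,20); manip.dwell(.2); print(np.round(rd(),1))
p=manip.read_state()["tool_pos"]
s=manip.read_state();c=eyes.read_camera("wrist"); cv2.imwrite("pics/wrist9.png",c["img"])
manip.move_l([p[0],p[1],.15],None,.05)
manip.move_l([p[0],p[1],.26],None,.12)
manip.dwell(.3)
s=manip.read_state();c=eyes.read_camera("wrist"); cv2.imwrite("pics/wrist10.png",c["img"]); np.savez("w10.npz",T=wristT(s,c)); print(s["time_s"],s["contact_force"])
E
```

```text
[ 0.4 -1.6  5.6]
[0.3 0.3 0.2]
33.275 [-0.37293546  0.43396979 -0.07125063]
```

View pics/wrist10.png

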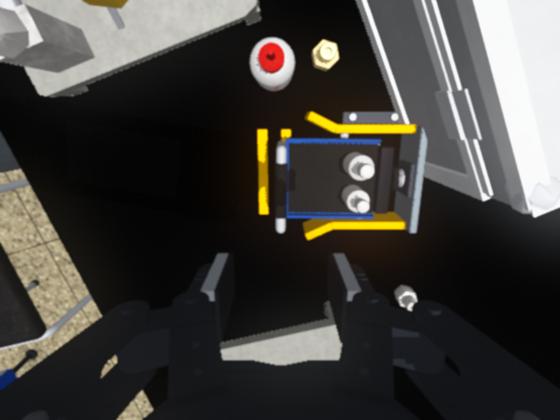

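The gripper is clear. The caddy sits between the rails with rims at rows 141 and 215, both weights stand on the deck, and the oil bottle and fitting look undisturbed. One last measurement before handing in.

```bash
python3 - <<'E'
import cv2
i=cv2.imread("pics/wrist10.png")[100:250,250:430]
cv2.imwrite("pics/wz10.png",cv2.resize(i,None,fx=4,fy=4,interpolation=cv2.INTER_CUBIC))
E
```

```text
(no output)
```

View pics/wz10.png

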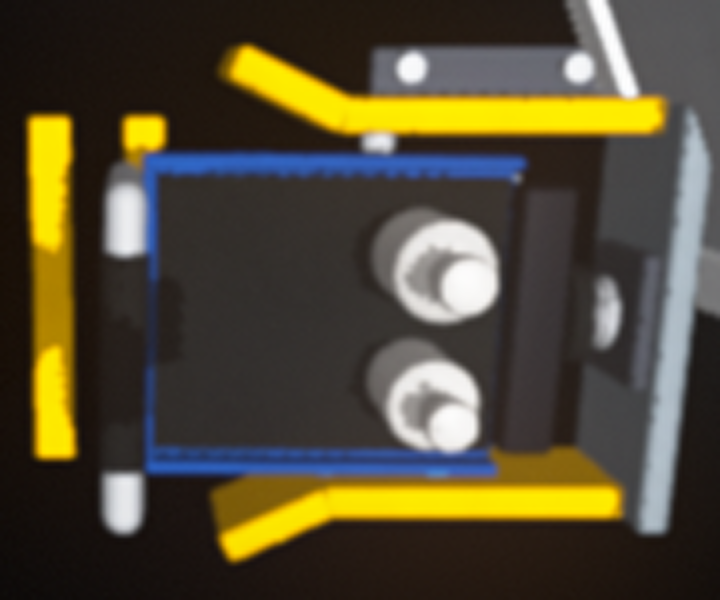

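```bash
python3 - <<'E'
from h import *
from cell import eyes,manip
c=eyes.read_camera("wrist");T=np.load("w10.npz")["T"]
R=np.array([[np.cos(DTH),-np.sin(DTH)],[np.sin(DTH),np.cos(DTH)]])
for n,u,v,z in [("noseL",578,188,.049),("noseR",550,452,.049),("rimLr",147,154,.046),("rimLf",525,156,.046),("rimRr",147,474,.046),("rimRf",495,476,.046),("RLk",343,133,.046),("RRk",328,487,.046),("RLf",663,133,.046),("RRf",620,487,.046)]:
    print(n,np.round(R.T@(ray(c,T,(250+(u+.5)/4-.5,100+(v+.5)/4-.5),z)[:2]-DO)*1e3,1))
manip.finish_job(); print("done")
E
```

```text
noseL [48.5 38.7]
noseR [ 47.9 -40. ]
rimLr [-74.5  47.9]
rimLf [33.5 47.4]
rimRr [-74. -48.]
rimRf [ 32.8 -48.6]
RLk [-18.8  53.8]
RRk [-18.3 -52.2]
RLf [72.2 53.8]
RRf [ 71.5 -52.1]
the job is handed in; nothing more can be done
done
```

I pinched the caddy's push bar and drove it forward about 100 mm so the castors could swing round and trail. I then steered it between the rails and over the sill, pressed it on the buffer, eased off, released it and handed the job in at about 33 s. No verdict was reported.

- **Grip:** The first grasp, at the stated tool height, closed above the bar. The fingertips look to end about 35 mm short of the stated reach. I regripped about 30 mm lower, and the grip held at a finger width of about 10.5 mm.
- **Press:** Contact came at front axle x ≈ +30 mm. The wrist read 10.3 to 11.6 N for about 1.6 s, including roughly 1 N of rolling drag, so the buffer force was about 10 N. Crossing the sill read about 3 N.
- **Final position:** The last picture puts the front axle at about +28 mm past the sill, within 1 to 2 mm of the bay's middle line, and the heading within about 0.01 rad. The gripper is clear and up, with wrist force near zero.
- **By eye only:** Both weights are standing on the deck, and the oil bottle and brass fitting look undisturbed. I did not check the two other bystanders, the gauge and the ring, again, but the arm never went near them.
- **Not seen directly:** The castor angles were hidden under the deck. I infer that they trailed from the roughly 200 mm of forward travel.

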